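# Dispense one culture plate and set it on the spreading turntable

## Robot

A 6-joint arm with a two-finger parallel gripper is mounted at the origin on a cart in front of the work surface, level with it; the furniture and walls round the work are solid. World frame = base frame: x ahead of the robot, y to its left, z up, the work surface at z = 0. Lengths are in m, angles in rad, forces in N, time in s.
With the tool pointing down it reaches from about 0.25 to 0.725 m from the base axis. Payload 4 kg.
Tool frame: the origin (TCP) lies midway between the tips of the shut fingers; the grasp point (between the pads) lies bot.pinch_z behind it (bot.pinch_z is the distance from the TCP to the grasp point, in m); z points along the fingers, y is the line along which they close (so a half turn about z gives the same grasp; the last joint's range is limited). The gripper opens to 85 mm and grips with 20 to 120 N. Pads are 22 mm wide; open, the fingers measure 114 mm over their backs; the gripper's body (76 mm by 85 mm) begins 54 mm behind the grasp point. The pads swing forward as they close: fully open they stand 13 mm farther back than shut.
Start: joints at [1.206, 0.241, 0.005, 1.335, 0, 1.571], TCP at [0.178, 0.467, 0.231] pointing down, gripper open.
Joint ranges: [-2.72, 2.72], [-1.05, 1.87], [-1.09, 1.28], [-1.99, 2.15], [-1.42, 1.44], [-3.14, 3.14]. Speed limits (rad/s): [2.79, 2.79, 3.14, 3.14, 3.14, 3.14].

## Interface

Orientations are given as a unit quaternion [x, y, z, w].
In Python, from workcell import bot, imaging, ticket, telemetry gives the robot as it stands (bot), with the cameras (imaging), the job (ticket) and the readings (telemetry).
- The arm moves only by the tool jog_arm, called after ">>>" by a JSON object that holds its "name" and its "arguments". Schema: {"type":"object","properties":{"offsets":{"type":"array","items":{"type":"array","items":{"type":"array","items":{"type":"number"},"minItems":7,"maxItems":7},"minItems":1,"maxItems":10},"minItems":1,"maxItems":1},"only":{"type":"string"},"quiet":{"type":"boolean"},"lines":{"type":"string"}},"required":["offsets"],"additionalProperties":false}. offsets is a list that holds a single list of rows (three levels of brackets), with 1 to 10 rows, each of 7 numbers: a rotation vector rx, ry, rz in rad, then dx, dy, dz in m, then the finger opening in m; each row is the pose to reach, as a shift and turn from the pose commanded when the call began, along the tool's axes at that moment; what a row does not reach only later rows make up. A row lasts 1/8 s, in which the tool goes at most 0.0625 m and 0.188 rad, less where a joint would pass 70% of its speed; a pose out of reach is approached as far as the arm can. The fingers move at their own pace and stop on an object; the grip force is fixed at half the most. Time passes only in rows, so rows that do not move let the fingers close. The tool returns the time, the measured TCP pose, the force, the opening and the grip force at its end. only (a regular expression) keeps the lines of the reply that match it, lines (a string "A,B") keeps lines A to B, and quiet returns only ok. Input that does not fit is refused with a message, and nothing moves.
- telemetry.get_obs(): the state, without advancing time (a new reading comes with each control period).
- imaging.camera(name): name is "scene" or "top" or "wrist"; returns the picture (384x512x3 uint8, red, green, blue); there is no depth.
- imaging.calibration(name): a dict with "mtx" (3x3 intrinsics, pixels), "R" (3x3) and "t" (3): a world point X has camera coordinates R X + t. Camera axes: x right, y down, z forward; pixel columns grow to the right and rows downward; lengths in m; the calibration is good to about 2 mm. A picture is of the moment at which its call begins: read the wrist's pose just before it. calibration takes no time and is no camera call; for the wrist camera it gives the pose at the moment of the call.
- ticket.job_done(): hands the job in; it is judged then, once.
The state is a dict: "clock": time; "joint_pos": joint angles; "joint_vel": joint speeds; "tau": joint torques, N m; "eef_pos": TCP position; "tool_rot": TCP orientation; "ft_force": force on the tool from outside, world axes, zero at the start; "ft_torque": the same for the moment, N m; "grip_width": finger opening in m; "grasp_force": force on a finger pad.
Only numpy, scipy, OpenCV 4.12 (cv2) and the standard library are available. Lean on these libraries where they do the work, as an engineer would, in place of code of your own. Each camera call takes 0.05 s, during which the arm holds its last target. There are 200 camera calls.

## Task

Give me one culture plate, ready for spreading: turn the black knob of the plate dispenser clockwise all the way to its stop so that the bottom plate drops out, let go so that it springs back home and the next plate settles in, then pick up the dropped plate and set it, lid up, flat in the recess of the round turntable. Dispense only one plate, and do not shift the tube rack.

Things in the scene. Friction and masses are not known exactly. Their poses are not given: they have to be found in the camera images.
- dispenser: Plate dispenser fixed to the bench, 220 x 265 mm. Origin: base centre at bench height; x points from knob to magazine, y left, z up. White block 45 mm high, blue turning shuttle on it (to 59 mm, sweeps 134 mm round the knob). In its frame: knob axis (-60, 0) mm; magazine, a cage of 6 steel rods 135 mm high, at (35, 0), white post behind; round landing pad at (-23, -87).
- plate_knob (a joint): Knob and shuttle angle (rad): 0 at rest, grows clockwise seen from above, stop at 1.20. A damped spring (0.1 N m at rest, 0.3 N m at the stop) drives it home in about 1 s once let go. The shuttle carries the bottom plate round; it drops onto the landing pad only near the stop.
- knob_grip (a point): Where to grip the knob: on its vertical axis, 88 mm above the bench. Black upright bar, 52 mm long, 17 mm thick, from 66 to 100 mm above the bench, on a round hub 54 mm across. The point's x runs along the bar (the dispenser's x at rest) and turns with it: pinch across y. A white line on top marks the end towards the magazine at rest.
- magazine (a point): Centre of the magazine on the floor where the bottom plate lies, 45 mm above the bench. The four plates stand here in one stack, 15 mm each.
- landing (a point): Centre of the top of the round landing pad (72 mm across, 22 mm above the bench), where the dispensed plate comes to lie within about 10 mm. Two steel stop pins, 14 mm higher than the pad, stand beside it on the side away from the magazine: to take the plate, close the fingers along the line to the knob's axis, which is free on both sides.
- plate_1: The lowest culture plate in the magazine, the one that drops out first: a lidded round dish 60 mm in diameter, 15 mm high, 15 to 30 g, clear with amber gel inside; all four plates look alike. Origin: centre of its underside; z up through the lid.
- plate_2: The second plate from below, same size; sinks to the magazine's floor once the first is out and the knob is home.
- plate_3: The third plate from below, same size.
- plate_4: The top plate, same size.
- turntable: Spreading turntable for one plate, its foot fixed to the bench: round, 100 mm across at the foot; on it a bright metal platter, 85 mm across, that spins freely. Origin: centre of the foot at bench height.
- turntable_seat (a point): Centre of the floor of the platter's round recess, 29.5 mm above the bench. The recess is 66 mm across with a rim 2.5 mm high, so a plate lies in it with 3 mm to spare all round; the rim is 9.5 mm wide.
- tube_rack: Orange rack of small capped tubes, loose, 52 x 118 x 54 mm, at the back right. Origin: centre of its underside.

How it is judged:
On the way, in this order (a step that is already met when the one before it is completed fails the run):
1. the knob is turned to its stop (value of joint plate_knob above 1.13 rad), for 0.1 s.
2. the knob is let go and back home, with the first plate lying on the landing pad and the second settled on the magazine's floor (value of joint plate_knob below 0.05 rad and contact force between the fingers and plate_knob below 0.3 N and horizontal distance between plate_1 and landing below 0.02 m and z of plate_1 in the frame of landing below 0.003 m and z of plate_2 in the frame of magazine below 0.003 m), for 0.2 s.
At the end, for the whole second after the job is handed in: The first plate lies at rest, lid up and flat (within 0.04 rad) in the turntable's recess, centred within 6 mm and on its floor within 1.5 mm; the knob is back home (below 0.05 rad) and the second plate has settled on the magazine's floor (within 3 mm) (horizontal distance between plate_1 and turntable_seat below 0.006 m and z of plate_1 in the frame of turntable_seat between -0.003 and 0.0015 m and angle between plate_1's own z axis and vertical below 0.04 rad and linear speed of plate_1 below 0.02 m/s and value of joint plate_knob below 0.05 rad and z of plate_2 in the frame of magazine below 0.003 m); the robot touches nothing.
It fails at once if a second plate leaves the magazine (horizontal distance between any of plate_2, plate_3, plate_4 and magazine above 0.015 m).
It fails at once if the tube rack is shifted by more than 20 mm (distance of tube_rack from where it was at the start of the episode above 0.02 m).
It also fails if it takes over 51 s, if anything falls off the work surface, if the arm or the gripper's body presses on something with over 40 N, if the wrist force passes 120 N, or if a joint passes its speed limit or range.

## Working session

There is one attempt and no reset: what is moved stays moved. The work goes in short steps, Python scripts to look and compute and a tool call to move; the robot and the scene stay as the last step left them, time stands still between calls to the robot, and variables do not carry over. Pictures are saved under pics/ and viewed, at most 10 in all, crops included, and the job is handed in when it is done.

```bash
ls; mkdir -p pics; python3 - <<'E'
from workcell import bot, imaging, ticket, telemetry
import cv2,numpy as np
o=telemetry.get_obs();print(o['clock'],o['eef_pos'],o['tool_rot'],o['grip_width'],bot.pinch_z)
for n in ['scene','top']:
    im=imaging.camera(n);cv2.imwrite(f'pics/{n}0.png',im[:,:,::-1]);c=imaging.calibration(n);print(n,c['mtx'].tolist(),(-c['R'].T@c['t']).round(3),c['R'].round(2).tolist())
E
```

```text
pics
workcell.py
0.0 [0.17815779 0.46650507 0.23041375] [ 1.81383129e-01  9.83411947e-01 -1.03406148e-03 -1.85938938e-04] 0.08549798883490647 0.0187
scene [[361.8618602541588, 0.0, 254.79272908577488], [0.0, 361.8618602541588, 193.19381305010253], [0.0, 0.0, 1.0]] [0.222 0.731 0.45 ] [[-0.87, -0.49, 0.01], [-0.22, 0.37, -0.9], [0.44, -0.79, -0.43]]
top [[432.3109375005681, 0.0, 258.35268177814794], [0.0, 432.3109375005681, 194.61664413828774], [0.0, 0.0, 1.0]] [0.418 0.055 1.151] [[-0.02, -1.0, -0.0], [-0.98, 0.02, -0.17], [0.17, -0.0, -0.98]]
```

View pics/top0.png

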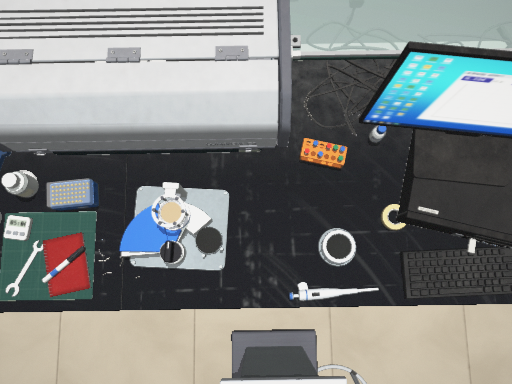

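View pics/scene0.png

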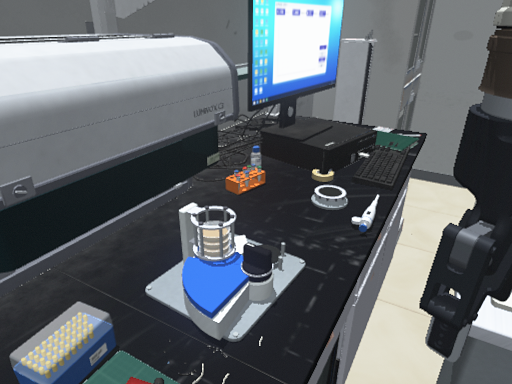

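The top view shows the knob at (172,252), the magazine at (171,212), the dark landing pad at (209,240) and the turntable at (338,246). The scene view shows the knob at (258,258) and the turntable at (330,196). I'll measure these by colour masks and enlarge two crops.

```bash
cat > h.py <<'E'
from workcell import bot, imaging, ticket, telemetry
import cv2,numpy as np
def ray(c,px):
    d=np.linalg.inv(c['mtx'])@np.array([px[0],px[1],1.]); return -c['R'].T@c['t'], c['R'].T@d
def onplane(c,px,z):
    o,d=ray(c,px); return o+d*(z-o[2])/d[2]
def tri(rs):
    A=0;b=0
    for o,d in rs:
        d=d/np.linalg.norm(d);P=np.eye(3)-np.outer(d,d);A=A+P;b=b+P@o
    return np.linalg.solve(A,b)
def proj(c,X):
    p=c['mtx']@(c['R']@np.array(X)+c['t']);return p[:2]/p[2]
E
python3 - <<'E'
from h import *
t=cv2.imread('pics/top0.png');s=cv2.imread('pics/scene0.png');c=imaging.calibration('top')
a=cv2.resize(t[175:280,110:240],None,fx=4,fy=4,interpolation=2);b=cv2.resize(t[220:275,310:370],None,fx=4,fy=4,interpolation=2)
a=a[:420];b=cv2.copyMakeBorder(b,0,420-220,0,0,0)
cv2.imwrite('pics/z1.png',np.hstack([a,b]))
cv2.imwrite('pics/z2.png',cv2.resize(s[180:345,140:350],None,fx=3.6,fy=3.6,interpolation=2))
g=cv2.cvtColor(t,cv2.COLOR_BGR2GRAY)
for nm,(x0,y0,x1,y1),z in [('pad',(190,222,228,262),.022),('seat',(312,222,364,272),.03)]:
    m=(g[y0:y1,x0:x1]<80).astype(np.uint8)
    if nm=='seat':
        m=(g[y0:y1,x0:x1]>110).astype(np.uint8)
    n,l,st,ce=cv2.connectedComponentsWithStats(m)
    i=1+np.argmax(st[1:,4]);cn=cv2.findContours((l==i).astype(np.uint8),0,1)[0][0]
    e=cv2.fitEllipse(cn);p=(e[0][0]+x0,e[0][1]+y0);print(nm,st[i],p,e[1],onplane(c,p,z))
print('knob',onplane(c,(172,251),.1),'mag',onplane(c,(171,212),.105))
E
```

```text
pad [  6   5  26  26 511] (208.09322547912598, 239.69888305664062) (24.465940475463867, 24.82187271118164) [0.50076137 0.18679747 0.022     ]
seat [  7   6  37  38 637] (336.90135765075684, 246.49092483520508) (36.10078811645508, 37.48823928833008) [ 0.4768899 -0.1461966  0.03     ]
knob [0.46936747 0.26476545 0.1       ] mag [0.5636778  0.26785096 0.105     ]
```

View pics/z1.png

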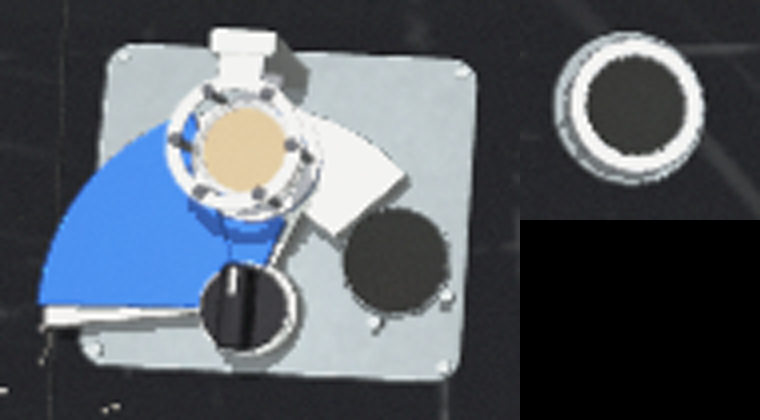

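View pics/z2.png

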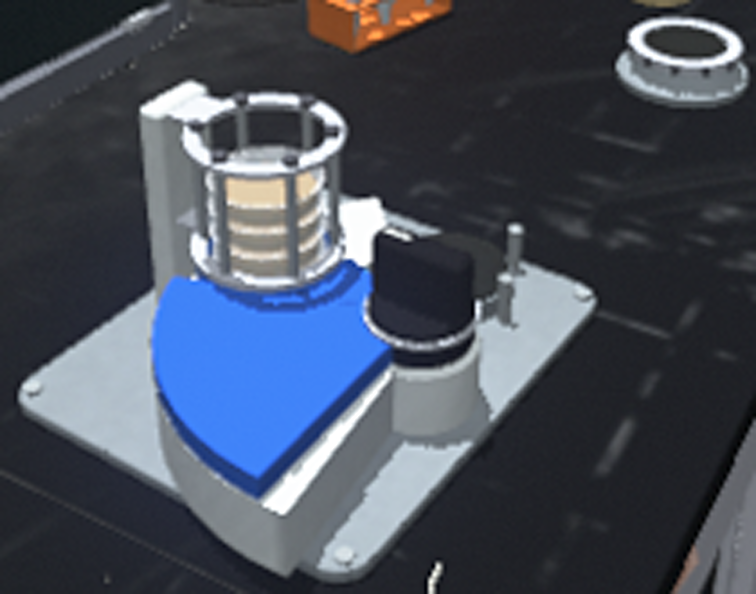

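The crops show that the pad and seat fits are sensible. The bar's white line points to the magazine, and the cage top stands about 130–140 mm high. Next I'll take a close look with the wrist camera.

>>> {"name": "jog_arm", "arguments": {"offsets": [[[0,0,-0.3,-0.318,-0.132,-0.03,0.085],[0,0,-0.3,-0.318,-0.132,-0.03,0.085],[0,0,-0.3,-0.318,-0.132,-0.03,0.085],[0,0,-0.3,-0.318,-0.132,-0.03,0.085],[0,0,-0.3,-0.318,-0.132,-0.03,0.085],[0,0,-0.3,-0.318,-0.132,-0.03,0.085],[0,0,-0.3,-0.318,-0.132,-0.03,0.085],[0,0,-0.3,-0.318,-0.132,-0.03,0.085]]]}}

```text
clock: 1.1
eef_pos: [0.4278, 0.2303, 0.2608]
tool_rot: [0.033, 0.999, -0.0, -0.001]
ft_force: [-0.5, 0.4, -0.4]
grip_width: 0.0849
grasp_force: 0.0
```

```bash
python3 - <<'E'
from h import *
import json
o=telemetry.get_obs();c=imaging.calibration('wrist');im=imaging.camera('wrist')
cv2.imwrite('pics/w1.png',im[:,:,::-1]);np.savez('pics/w1.npz',**{k:np.array(v) for k,v in c.items()})
print(o['joint_pos'],o['eef_pos'],-c['R'].T@c['t'],c['R'].round(2).tolist(),c['mtx'][0])
for X in [(.469,.265,.1),(.5,.187,.022)]: print(proj(c,X))
E
```

```text
[4.93651742e-01 2.02668376e-01 3.29971352e-02 1.40250269e+00
 4.62405468e-04 5.58688664e-01] [0.42779105 0.2303486  0.260798  ] [0.36307239 0.23505395 0.4033087 ] [[0.06, 1.0, -0.0], [0.96, -0.06, 0.26], [0.26, -0.02, -0.97]] [312.50718996   0.         256.90049978]
[292.97244134 210.33221509]
[226.85609351 217.1256146 ]
```

View pics/w1.png

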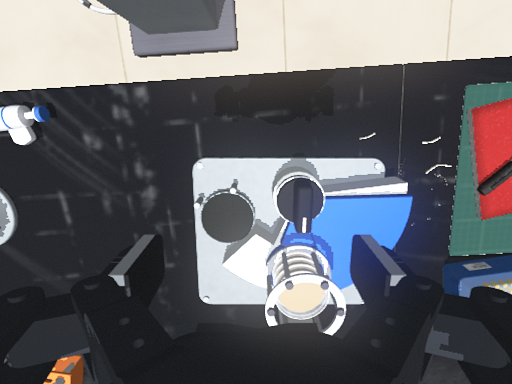

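The wrist view shows the pad at (228,216), the hub at (300,198) and the magazine ring at (304,303). I'll fit these and triangulate, and take the yaw from the base plate's front edge.

```bash
python3 - <<'E'
from h import *
t=cv2.imread('pics/top0.png');w=cv2.imread('pics/w1.png');ct=imaging.calibration('top');cw=dict(np.load('pics/w1.npz'))
def dark(im,box,thr):
    x0,y0,x1,y1=box;g=cv2.cvtColor(im,cv2.COLOR_BGR2GRAY)[y0:y1,x0:x1]
    m=cv2.morphologyEx((g<thr).astype(np.uint8),cv2.MORPH_OPEN,np.ones((3,3)))
    n,l,st,ce=cv2.connectedComponentsWithStats(m);i=1+np.argmax(st[1:,4])
    cn=cv2.findContours((l==i).astype(np.uint8),0,1)[0][0];e=cv2.fitEllipse(cv2.convexHull(cn))
    return np.array(e[0])+[x0,y0],e[1]
a,ea=dark(t,(190,222,228,262),80);b,eb=dark(w,(198,186,258,246),80)
print('pad',a,ea,b,eb,tri([ray(ct,a),ray(cw,b)]),onplane(ct,a,.022),onplane(cw,b,.022))
a,ea=dark(t,(156,236,190,270),70);b,eb=dark(w,(270,172,330,230),70)
print('hub',a,ea,b,eb,tri([ray(ct,a),ray(cw,b)]),onplane(ct,a,.066),onplane(cw,b,.066))
# base plate front edge: grey vs black, subpixel-ish gradient along columns
for im,c,cols,rows in [(t,ct,range(140,160),(258,282)),(t,ct,range(140,220),(258,282)),(w,cw,list(range(205,265))+list(range(335,375)),(145,172))]:
    g=cv2.cvtColor(im,cv2.COLOR_BGR2GRAY).astype(float);P=[]
    for x in cols:
        d=np.abs(np.diff(g[rows[0]:rows[1],x]));
        k=np.argmax(d); P.append(onplane(c,(x,rows[0]+k+.5),.006)[:2])
    P=np.array(P);f=cv2.fitLine(P.astype(np.float32),cv2.DIST_HUBER,0,.001,.001).ravel();print('edge',f,'yaw',np.arctan2(-f[0],f[1]) if f[1]>0 else np.arctan2(f[0],-f[1]))
cv2.imwrite('pics/z3.png',np.hstack([cv2.resize(w[160:240,262:342],None,fx=5,fy=5,interpolation=2),cv2.resize(t[232:272,152:192],None,fx=10,fy=10,interpolation=2)]))
E
```

```text
pad [208.10951614 239.6144104 ] (24.983633041381836, 25.505775451660156) [210.03993511 210.5709343 ] (14.25013256072998, 34.80720901489258) [0.49112496 0.1769637  0.04368279] [0.50098003 0.18675566 0.022     ] [0.48969519 0.16620227 0.022     ]
hub [170.21714497 251.99123669] (19.4107723236084, 20.504833221435547) [301.56198502 198.85378838] (20.507719039916992, 49.01705551147461) [0.46921463 0.27813728 0.06049207] [0.46865503 0.2759372  0.066     ] [0.46786507 0.27849187 0.066     ]
edge [0.01744225 0.9998479  0.4348061  0.34422323] yaw -0.017443137
edge [0.05983551 0.9982082  0.43040067 0.26891124] yaw -0.059871275
edge [0.06448329 0.9979188  0.43143317 0.2920307 ] yaw -0.06452806
```

View pics/z3.png

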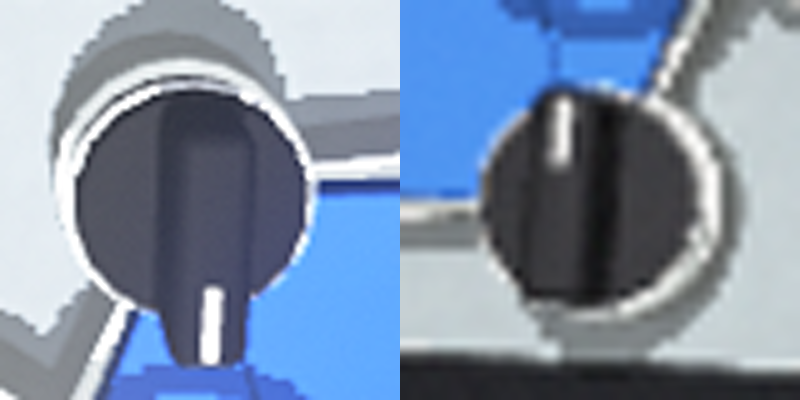

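The crops give the white line as wrist (304.6,218)–(304,232.4) and top (168.5,241.7)–(168.1,248.3). The hub centre is at wrist (301,199.6) and top (171.4,252.2).

```bash
python3 - <<'E'
from h import *
ct=imaging.calibration('top');cw=dict(np.load('pics/w1.npz'))
for n,a,b,z in [('line outer',(168.4,241.3),(304,232.3),.1),('line inner',(167.9,248.2),(304.6,217.8),.1),('hub',(170.9,251.8),(300.6,199.2),.066),('pad',(208.1,239.6),(227.8,216.0),.022)]:
    print(n,tri([ray(ct,a),ray(cw,b)]).round(4),onplane(ct,a,z).round(4),onplane(cw,b,z).round(4))
for yaw in(-.06,-.08):
    R=np.array([[np.cos(yaw),-np.sin(yaw)],[np.sin(yaw),np.cos(yaw)]])
    print(yaw,'knob from pad',np.array([.5008,.1868])-R@[.037,-.087])
E
```

```text
line outer [0.4929 0.2745 0.1016] [0.4929 0.2739 0.1   ] [0.4939 0.2756 0.1   ]
line inner [0.4763 0.2752 0.1033] [0.4763 0.2748 0.1   ] [0.4779 0.2767 0.1   ]
hub [0.4698 0.2769 0.0595] [0.4691 0.2742 0.066 ] [0.4682 0.2774 0.066 ]
pad [0.5015 0.1875 0.0142] [0.501  0.1868 0.022 ] [0.4985 0.1884 0.022 ]
-0.06 knob from pad [0.46908345 0.27586212]
-0.08 knob from pad [0.47087092 0.27647859]
```

>>> {"name": "jog_arm", "arguments": {"offsets": [[[0,0,0,-0.038,0.048,0,0.06],[0,0,0,-0.038,0.048,0.06,0.05],[0,0,0,-0.038,0.048,0.11,0.05],[0,0,0,-0.038,0.048,0.15,0.05],[0,0,0,-0.038,0.048,0.187,0.05],[0,0,0,-0.038,0.048,0.187,0.05],[0,0,0,-0.038,0.048,0.187,0.05]]]}}

```text
clock: 2.02
eef_pos: [0.4696, 0.277, 0.0756]
tool_rot: [0.032, 1.0, 0.0, 0.001]
ft_force: [-0.5, 0.4, 1.4]
grip_width: 0.0501
grasp_force: 0.0
```

```bash
python3 - <<'E'
from h import *
cv2.imwrite('pics/w2.png',imaging.camera('wrist')[:,:,::-1]);print(telemetry.get_obs()['eef_pos'],telemetry.get_obs()['joint_pos'])
E
```

```text
[0.47028399 0.27714466 0.07628531] [ 5.32514296e-01  4.42394083e-01 -1.30153837e-01  9.94858073e-01
  1.86258229e-05  5.96132162e-01]
```

View pics/w2.png

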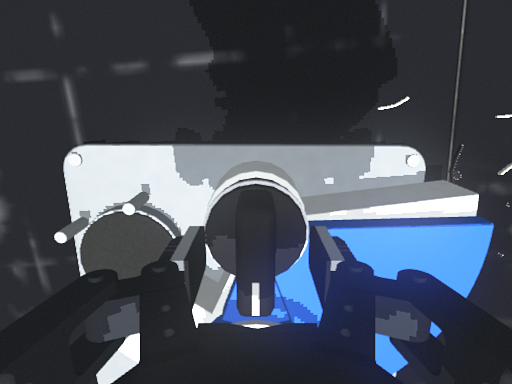

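The bar is centred between the fingers at about (256,250). I'll close the gripper, then turn clockwise.

>>> {"name": "jog_arm", "arguments": {"offsets": [[[0,0,0,0,0,0,0.01],[0,0,0,0,0,0,0.01],[0,0,0,0,0,0,0.01],[0,0,0,0,0,0,0.01],[0,0,0,0,0,0,0.01],[0,0,0,0,0,0,0.01]]]}}

```text
clock: 2.82
eef_pos: [0.4702, 0.2762, 0.0759]
tool_rot: [0.033, 0.999, 0.001, 0.001]
ft_force: [-1.9, -0.3, 6.5]
grip_width: 0.0157
grasp_force: 60.4
```

>>> {"name": "jog_arm", "arguments": {"offsets": [[[0,0,0.15,0,0,0,0.01],[0,0,0.3,0,0,0,0.01],[0,0,0.45,0,0,0,0.01],[0,0,0.6,0,0,0,0.01],[0,0,0.75,0,0,0,0.01],[0,0,0.9,0,0,0,0.01],[0,0,1.05,0,0,0,0.01],[0,0,1.15,0,0,0,0.01],[0,0,1.2,0,0,0,0.01],[0,0,1.23,0,0,0,0.01]]]}}

```text
clock: 4.08
eef_pos: [0.4704, 0.2765, 0.0759]
tool_rot: [0.603, 0.798, 0.001, 0.001]
ft_force: [-0.4, -0.1, 5.5]
grip_width: 0.0158
grasp_force: 62.1
```

```bash
python3 - <<'E'
from h import *
o=telemetry.get_obs();q=o['tool_rot'];print('turned',2*(np.arctan2(1,.032)-np.arctan2(q[1],q[0])),o['ft_torque'],o['ft_force'])
E
```

```text
turned 1.2294291163142055 [-0.15960013  0.08393768  1.15710818] [-0.35622906 -0.11824664  5.49506125]
```

The moment of 1.16 N·m is well above the 0.3 N·m spring, so the knob is at its stop. I'll hold, then let go and wait.

>>> {"name": "jog_arm", "arguments": {"offsets": [[[0,0,0.02,0,0,0,0.01],[0,0,0.02,0,0,0,0.01],[0,0,0.02,0,0,0,0.01],[0,0,0.02,0,0,0,0.01]]]}}

```text
clock: 4.58
eef_pos: [0.4704, 0.2765, 0.0759]
tool_rot: [0.609, 0.793, 0.001, 0.001]
ft_force: [-1.1, -0.6, 5.6]
grip_width: 0.0159
grasp_force: 66.1
```

>>> {"name": "jog_arm", "arguments": {"offsets": [[[0,0,0,0,0,0,0.085],[0,0,0,0,0,0,0.085],[0,0,0,0,0,0,0.085],[0,0,0,0,0,0,0.085],[0,0,0,0,0,0,0.085],[0,0,0,0,0,0,0.085],[0,0,0,0,0,0,0.085],[0,0,0,0,0,0,0.085],[0,0,0,0,0,0,0.085],[0,0,0,0,0,0,0.085]]]}}

```text
clock: 5.82
eef_pos: [0.4611, 0.273, 0.07]
tool_rot: [0.61, 0.792, -0.008, -0.005]
ft_force: [-12.0, -0.9, -5.5]
grip_width: 0.0848
grasp_force: 5.9
```

>>> {"name": "jog_arm", "arguments": {"offsets": [[[0,0,0,0,0,0,0.085],[0,0,0,0,0,0,0.085],[0,0,0,0,0,0,0.085],[0,0,0,0,0,0,0.085],[0,0,0,0,0,-0.05,0.085],[0,0,0,0,0,-0.1,0.085],[0,0,0,0,0,-0.15,0.085],[0,0,0,0,0,-0.19,0.085],[0,0,0,0,0,-0.19,0.085],[0,0,0,0,0,-0.19,0.085]]]}}

```text
clock: 7.08
eef_pos: [0.4691, 0.2756, 0.2636]
tool_rot: [0.611, 0.792, -0.0, -0.0]
ft_force: [0.1, 0.0, -0.2]
grip_width: 0.0851
grasp_force: 0.0
```

```bash
python3 - <<'E'
from h import *
o=telemetry.get_obs();c=imaging.calibration('wrist');w=imaging.camera('wrist')[:,:,::-1];t=imaging.camera('top')[:,:,::-1]
np.savez('pics/w3.npz',**{k:np.array(v) for k,v in c.items()});cv2.imwrite('pics/w3.png',w);cv2.imwrite('pics/top3.png',t)
cv2.imwrite('pics/z4.png',np.hstack([w,cv2.resize(t[200:290,110:240],None,fx=2.2,fy=4.2666,interpolation=2)]))
print(o['eef_pos'],o['tool_rot'],o['joint_pos'],proj(c,(.5008,.1868,.03)))
E
```

```text
[0.46913487 0.27557219 0.26359862] [ 6.11138221e-01  7.91523755e-01 -4.32595916e-04 -1.83650320e-04] [5.31096922e-01 3.19801092e-01 1.95751009e-01 1.44768600e+00
 1.81129158e-05 1.84609270e+00] [263.28536069 232.25527886]
```

View pics/z4.png

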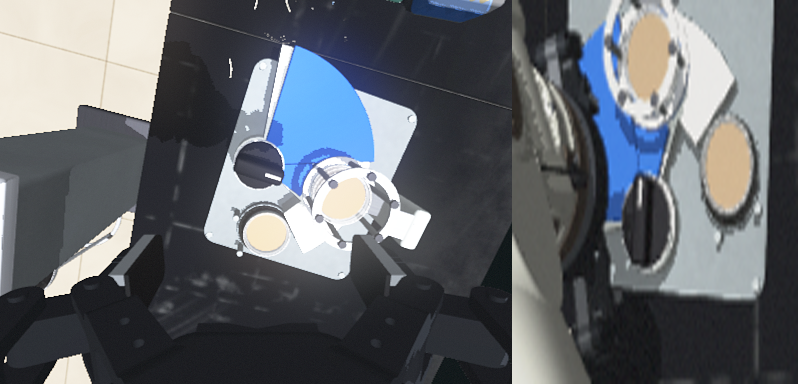

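The view shows the plate on the pad at (266,233), the knob line pointing back at the magazine, and the top plate lower in the cage. Next I'll measure the dropped plate by its amber disc in two views.

```bash
cat >> h.py <<'E'
def amber(im,near,r=40):
    h=cv2.cvtColor(im,cv2.COLOR_BGR2HSV);m=cv2.inRange(h,(8,50,120),(25,160,255))
    m=cv2.morphologyEx(m,cv2.MORPH_OPEN,np.ones((3,3)))
    n,l,st,ce=cv2.connectedComponentsWithStats(m)
    i=1+np.argmax([st[k,4] if np.linalg.norm(ce[k]-near)<r else 0 for k in range(1,n)])
    cn=cv2.findContours((l==i).astype(np.uint8),0,1)[0][0];e=cv2.fitEllipse(cv2.convexHull(cn));return np.array(e[0]),e[1]
E
python3 - <<'E'
from h import *
t=cv2.imread('pics/top3.png');w=cv2.imread('pics/w3.png');ct=imaging.calibration('top');cw=dict(np.load('pics/w3.npz'))
a,ea=amber(t,(209,239),15);b,eb=amber(w,(266,233),25);print(a,ea,b,eb,tri([ray(ct,a),ray(cw,b)]))
for z in(.034,.037): print(onplane(ct,a,z),onplane(cw,b,z))
E
```

```text
Traceback (most recent call last):
  File "h.py", line 19, in amber
    cn=cv2.findContours((l==i).astype(np.uint8),0,1)[0][0];e=cv2.fitEllipse(cv2.convexHull(cn));return np.array(e[0]),e[1]
                                                             ~~~~~~~~~~~~~~^^^^^^^^^^^^^^^^^^^^
cv2.error: OpenCV(4.12.0) /io/opencv/modules/imgproc/src/shapedescr.cpp:361: error: (-201:Incorrect size of input array) There should be at least 5 points to fit the ellipse in function 'fitEllipseNoDirect'
```

```bash
python3 - <<'E'
from h import *
t=cv2.imread('pics/top3.png');w=cv2.imread('pics/w3.png')
h=lambda im,x,y:cv2.cvtColor(im,cv2.COLOR_BGR2HSV)[y,x]
print(h(t,209,236),h(t,206,240),h(w,266,233),h(w,255,230))
E
sed -i 's/(8,50,120),(25,160,255)/(8,40,110),(28,200,255)/; s/i=1+np.argmax(\[st\[k,4\] if/i=1+np.argmax([st[k,4] if st[k,4]>40 and/' h.py
python3 - <<'E'
from h import *
t=cv2.imread('pics/top3.png');w=cv2.imread('pics/w3.png');ct=imaging.calibration('top');cw=dict(np.load('pics/w3.npz'))
a,ea=amber(t,(209,239),15);b,eb=amber(w,(266,233),25);print(a,ea,b,eb,tri([ray(ct,a),ray(cw,b)]))
for z in(.034,.037): print(onplane(ct,a,z),onplane(cw,b,z))
E
```

```text
[ 17  76 209] [ 17  76 209] [ 21  44 248] [ 20  44 248]
[207.64073181 238.32618713] (19.635940551757812, 20.003318786621094) [265.86972046 232.8399353 ] (34.74956512451172, 38.67377471923828) [0.50394372 0.18702492 0.03044753]
[0.50343151 0.1865776  0.034     ] [0.50369908 0.18848106 0.034     ]
[0.50320206 0.18622533 0.037     ] [0.50328828 0.18969473 0.037     ]
```

>>> {"name": "jog_arm", "arguments": {"offsets": [[[0,0,-0.18,-0.05,0.005,0,0.085],[0,0,-0.36,-0.0945,0.011,0,0.085],[0,0,-0.54,-0.0945,0.011,0,0.085],[0,0,-0.72,-0.0945,0.011,0,0.085],[0,0,-0.9,-0.0945,0.011,0.02,0.085],[0,0,-1.08,-0.0945,0.011,0.04,0.085],[0,0,-1.26,-0.0945,0.011,0.06,0.085],[0,0,-1.44,-0.0945,0.011,0.08,0.085],[0,0,-1.6,-0.0945,0.011,0.1,0.085],[0,0,-1.66,-0.0945,0.011,0.13,0.085]]]}}

```text
clock: 8.43
eef_pos: [0.5036, 0.187, 0.1327]
tool_rot: [-0.173, 0.985, -0.0, -0.0]
ft_force: [0.6, -0.2, 0.6]
grip_width: 0.0849
grasp_force: 0.0
```

>>> {"name": "jog_arm", "arguments": {"offsets": [[[0,0,0,0,0,0.03,0.07],[0,0,0,0,0,0.06,0.07],[0,0,0,0,0,0.08,0.07],[0,0,0,0,0,0.08,0.07],[0,0,0,0,0,0.08,0.07]]]}}

```text
clock: 9.05
eef_pos: [0.5039, 0.1871, 0.0543]
tool_rot: [-0.172, 0.985, -0.0, -0.0]
ft_force: [0.4, -0.6, 0.8]
grip_width: 0.0701
grasp_force: 0.0
```

```bash
python3 - <<'E'
from h import *
o=telemetry.get_obs();q=o['tool_rot'];print(o['eef_pos'],2*np.arctan2(q[1],q[0])-np.pi/2,o['ft_force'],o['joint_pos'][5])
c=imaging.calibration('wrist');w=imaging.camera('wrist')[:,:,::-1];cv2.imwrite('pics/w4.png',w);
a,e=amber(w,proj(c,(.5035,.187,.034)),30);print(a,e,onplane(c,a,.034),onplane(c,a,.03))
E
```

```text
[0.50392165 0.18710499 0.05434347] 1.9159446513147533 [ 0.3779254  -0.60219296  0.82500171] 0.010385285356100837
[256.66241455 222.52490234] (81.9185562133789, 90.52481079101562) [0.50210522 0.18675266 0.034     ] [0.50356333 0.18727297 0.03      ]
```

View pics/w4.png

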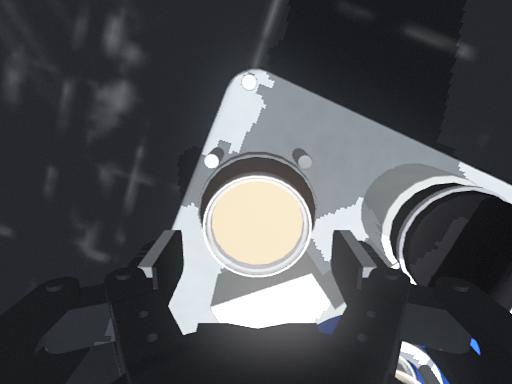

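The plate at (257,222) is centred between the fingers. I'll descend and feel for the pad with the tips.

>>> {"name": "jog_arm", "arguments": {"offsets": [[[0,0,0,0,0,0.02,0.065],[0,0,0,0,0,0.032,0.065],[0,0,0,0,0,0.034,0.065],[0,0,0,0,0,0.034,0.065]]]}}

```text
clock: 9.6
eef_pos: [0.5042, 0.1872, 0.0207]
tool_rot: [-0.172, 0.985, 0.0, 0.0]
ft_force: [-0.3, -1.1, 1.3]
grip_width: 0.065
grasp_force: 0.0
```

>>> {"name": "jog_arm", "arguments": {"offsets": [[[0,0,0,0,0,0.001,0.065],[0,0,0,0,0,0.002,0.065],[0,0,0,0,0,0.002,0.065]]]}}

```text
clock: 9.98
eef_pos: [0.504, 0.1871, 0.0184]
tool_rot: [-0.172, 0.985, 0.0, 0.0]
ft_force: [-0.6, 0.4, -0.6]
grip_width: 0.065
grasp_force: 0.0
```

>>> {"name": "jog_arm", "arguments": {"offsets": [[[0,0,0,0,0,0.001,0.065],[0,0,0,0,0,0.002,0.065],[0,0,0,0,0,0.002,0.065]]]}}

```text
clock: 10.35
eef_pos: [0.5038, 0.1871, 0.0162]
tool_rot: [-0.172, 0.985, -0.0, -0.0]
ft_force: [0.3, -0.4, 0.7]
grip_width: 0.0649
grasp_force: 0.0
```

>>> {"name": "jog_arm", "arguments": {"offsets": [[[0,0,0,0,0,0.001,0.065],[0,0,0,0,0,0.0015,0.065],[0,0,0,0,0,0.0015,0.065]]]}}

```text
clock: 10.72
eef_pos: [0.5041, 0.1872, 0.0157]
tool_rot: [-0.172, 0.985, 0.0, 0.0]
ft_force: [-2.4, -0.2, 5.9]
grip_width: 0.0649
grasp_force: 3.0
```

>>> {"name": "jog_arm", "arguments": {"offsets": [[[0,0,0,0,0,0.001,0.065],[0,0,0,0,0,0.0015,0.065],[0,0,0,0,0,0.0015,0.065]]]}}

```text
clock: 11.1
eef_pos: [0.5041, 0.1872, 0.0155]
tool_rot: [-0.172, 0.985, 0.0, 0.001]
ft_force: [-5.1, -1.2, 15.6]
grip_width: 0.0654
grasp_force: 7.6
```

The tips touched the pad at TCP z of about 0.0157. I'll raise to about 4.5 mm tip clearance and grip.

>>> {"name": "jog_arm", "arguments": {"offsets": [[[0,0,0,0,0,-0.008,0.065],[0,0,0,0,0,-0.008,0.065],[0,0,0,0,0,-0.008,0.05],[0,0,0,0,0,-0.008,0.05],[0,0,0,0,0,-0.008,0.05],[0,0,0,0,0,-0.008,0.05],[0,0,0,0,0,-0.008,0.05]]]}}

```text
clock: 11.98
eef_pos: [0.5045, 0.1872, 0.0219]
tool_rot: [-0.172, 0.985, -0.0, 0.001]
ft_force: [-1.6, -0.4, 6.7]
grip_width: 0.0577
grasp_force: 62.7
```

>>> {"name": "jog_arm", "arguments": {"offsets": [[[0,0,0,0,0,-0.03,0.05],[0,0,0,0,0,-0.08,0.05],[0,0,0,0,0,-0.13,0.05],[0,0,0,0,0,-0.17,0.05],[0,0,0,0,0,-0.17,0.05]]]}}

```text
clock: 12.6
eef_pos: [0.5062, 0.188, 0.1946]
tool_rot: [-0.172, 0.985, 0.001, 0.004]
ft_force: [0.0, 0.2, -1.2]
grip_width: 0.0578
grasp_force: 64.4
```

```bash
python3 - <<'E'
from h import *
o=telemetry.get_obs();q=o['tool_rot'];print(o['eef_pos'],2*np.arctan2(q[1],q[0])-np.pi/2)
ct=imaging.calibration('top');c=imaging.calibration('scene')
t=imaging.camera('top')[:,:,::-1];cv2.imwrite('pics/top5.png',t);s=imaging.camera('scene')[:,:,::-1];cv2.imwrite('pics/scene5.png',s)
# turntable dark recess centre & bright ring outer in both views
for nm,im,cc in(('top',t,ct),('scene',s,c)):
    p=proj(cc,(.476,-.146,.03)).astype(int);x0,y0=p-32;g=cv2.cvtColor(im,cv2.COLOR_BGR2GRAY)[y0:y0+64,x0:x0+64]
    n,l,st,ce=cv2.connectedComponentsWithStats((g<100).astype(np.uint8));i=l[32,32]
    cn=cv2.findContours((l==i).astype(np.uint8),0,1)[0][0];e=cv2.fitEllipse(cn)
    k=np.array(e[0])+[x0,y0];print(nm,p,i,st[i],k,e[1],onplane(cc,k,.0295),onplane(cc,k,.032))
    if nm=='top':r1=ray(cc,k)
    else: print('tri',tri([r1,ray(cc,k)]))
cv2.imwrite('pics/z5.png',np.hstack([cv2.resize(s[90:250,150:370],None,fx=2.2,fy=2.2),cv2.resize(t[170:290,160:370],None,fx=1.4,fy=2.9333)[:352]]))
E
```

```text
[0.50622003 0.18800576 0.19464212] 1.916041968293257
top [336 246] 2 [ 23  20  24  25 473] [338.41212845 246.02955246] (23.33356285095215, 24.039918899536133) [ 0.47803037 -0.15023922  0.0295    ] [ 0.47789655 -0.14978068  0.032     ]
scene [330 192] 2 [ 21  27  23   9 158] [329.7559967  191.17374611] (7.969813346862793, 21.80339241027832) [ 0.48071492 -0.15109862  0.0295    ] [ 0.47917579 -0.14585517  0.032     ]
tri [ 0.47910741 -0.1497649   0.03029305]
```

View pics/z5.png

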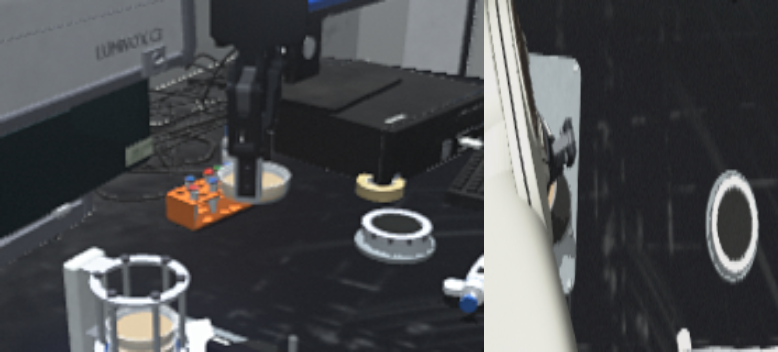

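The plate is held level, with the turntable clear. All ten pictures are viewed, so I'll go on by numbers, starting with a wrist fit of the recess from an offset position.

>>> {"name": "jog_arm", "arguments": {"offsets": [[[0,0,0,0.008,-0.05,0,0.05],[0,0,0,0.016,-0.1,0,0.05],[0,0,0,0.024,-0.15,0,0.05],[0,0,0,0.032,-0.2,0,0.05],[0,0,0,0.04,-0.25,0,0.05],[0,0,0,0.048,-0.29,0,0.05],[0,0,0,0.05,-0.308,0,0.05],[0,0,0,0.05,-0.308,0,0.05],[0,0,0,0.05,-0.308,0,0.05]]]}}

```text
clock: 13.82
eef_pos: [0.5606, -0.1183, 0.1905]
tool_rot: [-0.172, 0.985, 0.001, -0.001]
ft_force: [-0.2, 0.1, -0.7]
grip_width: 0.0573
grasp_force: 64.4
```

```bash
cat >> h.py <<'E'
def seat(im,c,X=(.478,-.150,.03),R=.055):
    p=proj(c,X).astype(int);r=int(R/ (c['R']@np.array(X)+c['t'])[2]*c['mtx'][0,0]);x0,y0=p-r
    x0=max(x0,0);y0=max(y0,0);g=cv2.cvtColor(im,cv2.COLOR_BGR2GRAY)[y0:y0+2*r,x0:x0+2*r]
    n,l,st,ce=cv2.connectedComponentsWithStats((g<100).astype(np.uint8));i=l[p[1]-y0,p[0]-x0]
    cn=cv2.findContours((l==i).astype(np.uint8),0,1)[0][0];e=cv2.fitEllipse(cn);k=np.array(e[0])+[x0,y0]
    return p,i,st[i],k,e[1]
E
python3 - <<'E'
from h import *
o=telemetry.get_obs();print(o['eef_pos'],o['tool_rot']);c=imaging.calibration('wrist');w=imaging.camera('wrist')[:,:,::-1];cv2.imwrite('pics/w6.png',w);np.savez('pics/w6.npz',**{k:np.array(v) for k,v in c.items()})
p,i,st,k,e=seat(w,c);print(p,i,st,k,e,onplane(c,k,.0295),onplane(c,k,.032))
print('tri',tri([ray(c,k),ray(imaging.calibration('top'),(338.4,246.0)),ray(imaging.calibration('scene'),(329.76,191.2))]))
a,ea=amber(w,proj(c,o['eef_pos']+np.array([0,0,.012])),60);print(a,ea,onplane(c,a,o['eef_pos'][2]+.008))
E
```

```text
[ 0.56061349 -0.11828167  0.19046725] [-1.72373242e-01  9.85031174e-01  6.47765791e-04 -7.94757079e-04]
[254  78] 2 [  25   24   69   72 3868] [254.17197418  78.77499771] (67.3302993774414, 71.30146789550781) [ 0.47815662 -0.15012138  0.0295    ] [ 0.47833396 -0.15003857  0.032     ]
tri [ 0.47882998 -0.14986974  0.03026243]
[256.69598389 247.19317627] (98.20074462890625, 110.05406188964844) [ 0.56008824 -0.118157    0.19846725]
```

>>> {"name": "jog_arm", "arguments": {"offsets": [[[0,0,0,0.05,-0.001,0,0.05],[0,0,0,0.088,-0.002,0.02,0.05],[0,0,0,0.088,-0.002,0.06,0.05],[0,0,0,0.088,-0.002,0.1,0.05],[0,0,0,0.088,-0.002,0.13,0.05],[0,0,0,0.088,-0.002,0.14,0.05],[0,0,0,0.088,-0.002,0.14,0.05],[0,0,0,0.088,-0.002,0.14,0.05]]]}}

```text
clock: 14.88
eef_pos: [0.4803, -0.1513, 0.0527]
tool_rot: [-0.172, 0.985, -0.001, 0.001]
ft_force: [-0.5, 0.4, -0.3]
grip_width: 0.0574
grasp_force: 64.4
```

```bash
python3 - <<'E'
from h import *
o=telemetry.get_obs();print(o['eef_pos'],o['tool_rot'],o['ft_force']);c=imaging.calibration('wrist');w=imaging.camera('wrist')[:,:,::-1];cv2.imwrite('pics/w7.png',w)
a,ea=amber(w,proj(c,o['eef_pos']+np.array([0,0,.012])),60);print(a,ea,onplane(c,a,o['eef_pos'][2]+.008))
E
```

```text
[ 0.4803081  -0.15130067  0.05272791] [-1.72083489e-01  9.85081399e-01 -6.31804193e-04  1.22958004e-03] [-0.52305658  0.38202868 -0.29748266]
[256.91940308 246.64897156] (97.39502716064453, 108.7592544555664) [ 0.47940619 -0.15115055  0.06072791]
```

>>> {"name": "jog_arm", "arguments": {"offsets": [[[0,0,0,0.001,0.0015,0.01,0.05],[0,0,0,0.001,0.0015,0.018,0.05],[0,0,0,0.001,0.0015,0.021,0.05],[0,0,0,0.001,0.0015,0.022,0.05],[0,0,0,0.001,0.0015,0.022,0.05],[0,0,0,0.001,0.0015,0.022,0.05]]]}}

```text
clock: 15.68
eef_pos: [0.4776, -0.1502, 0.0295]
tool_rot: [-0.172, 0.985, -0.0, 0.0]
ft_force: [-0.8, 0.0, 3.2]
grip_width: 0.0577
grasp_force: 64.7
```

>>> {"name": "jog_arm", "arguments": {"offsets": [[[0,0,0,0,0,0.001,0.05],[0,0,0,0,0,0.001,0.05]]]}}

```text
clock: 15.92
eef_pos: [0.478, -0.1503, 0.0294]
tool_rot: [-0.172, 0.985, -0.0, 0.001]
ft_force: [-2.7, 2.1, 9.1]
grip_width: 0.0573
grasp_force: 65.4
```

Contact came at the expected floor height. I'll release, lift and check.

>>> {"name": "jog_arm", "arguments": {"offsets": [[[0,0,0,0,0,-0.001,0.07],[0,0,0,0,0,-0.001,0.07],[0,0,0,0,0,-0.001,0.07],[0,0,0,0,0,-0.001,0.07],[0,0,0,0,0,-0.01,0.07],[0,0,0,0,0,-0.03,0.075],[0,0,0,0,0,-0.07,0.08],[0,0,0,-0.04,0,-0.12,0.08],[0,0,0,-0.09,0,-0.16,0.08],[0,0,0,-0.09,0,-0.16,0.08]]]}}

```text
clock: 17.18
eef_pos: [0.5674, -0.1192, 0.193]
tool_rot: [-0.173, 0.985, -0.002, 0.005]
ft_force: [-1.0, 0.0, 0.1]
grip_width: 0.0802
grasp_force: 0.0
```

```bash
python3 - <<'E'
from h import *
o=telemetry.get_obs();print(o['eef_pos'],o['ft_force']);c=imaging.calibration('wrist');w=imaging.camera('wrist')[:,:,::-1];ct=imaging.calibration('top');t=imaging.camera('top')[:,:,::-1];cv2.imwrite('pics/w8.png',w);cv2.imwrite('pics/top8.png',t)
a,ea=amber(w,proj(c,(.478,-.15,.0375)),40);b,eb=amber(t,proj(ct,(.478,-.15,.0375)),15)
print(a,ea,onplane(c,a,.0375),b,eb,onplane(ct,b,.0375),tri([ray(c,a),ray(ct,b)]))
s=cv2.cvtColor(w,cv2.COLOR_BGR2GRAY);y,x=a.astype(int)
# knob home: compare dispenser area with the start image
d=cv2.absdiff(t,cv2.imread('pics/top0.png')).max(2);print('knob diff',(d[236:270,156:190]>40).sum(),'shuttle',(d[205:270,115:155]>40).sum(),'rack',(d[135:170,298:350]>40).sum())
E
```

```text
[ 0.56740235 -0.11921299  0.19296953] [-1.01623065  0.04996185  0.05486471]
[114.25504303  95.82669067] (19.673419952392578, 42.76115417480469) [ 0.54483238 -0.2667118   0.0375    ] [335.20123291 245.01304626] (11.25085163116455, 18.19021224975586) [ 0.48033434 -0.14067878  0.0375    ] [ 0.46135292 -0.04256327  0.57450702]
knob diff 0 shuttle 0 rack 74
```

The dispenser is unchanged from the start. The amber thresholds failed here, probably from glare, so I'll sample the colours.

```bash
python3 - <<'E'
from h import *
w=cv2.imread('pics/w8.png');h=cv2.cvtColor(w,cv2.COLOR_BGR2HSV);c=imaging.calibration('wrist');p=proj(c,(.478,-.15,.0375)).astype(int);print(p)
for x in range(-48,50,6): print(x,h[p[1],p[0]+x],h[np.clip(p[1]+x,0,383),p[0]])
t=cv2.imread('pics/top8.png');d=cv2.absdiff(t,cv2.imread('pics/top0.png')).max(2);m=np.argwhere(d[135:170,298:350]>40);print(m.min(0),m.max(0))
q=proj(imaging.calibration('top'),(.478,-.15,.0375)).astype(int);print(q,[cv2.cvtColor(t,cv2.COLOR_BGR2HSV)[q[1],q[0]+x].tolist() for x in range(-20,21,4)])
E
```

```text
[256  75]
-48 [165   7  71] [  0   0 255]
-42 [  0   0 255] [110   4 217]
-36 [  0   0 255] [ 24  25 254]
-30 [165   2 233] [ 23  26 254]
-24 [ 21  29 251] [ 23  26 254]
-18 [ 23  27 254] [ 23  25 254]
-12 [ 23  26 254] [ 23  26 254]
-6 [ 23  25 254] [ 23  25 254]
0 [ 23  26 254] [ 23  26 254]
6 [ 23  27 254] [ 23  26 254]
12 [ 23  27 254] [ 22  27 254]
18 [ 23  27 254] [ 23  26 253]
24 [ 23  27 254] [ 13   7 249]
30 [ 23  27 254] [ 15  26 100]
36 [  0   1 246] [  0   0 255]
42 [111   7 240] [115  14 214]
48 [113  15 206] [107  16 148]
[ 9 45] [34 51]
[338 245] [[102, 18, 69], [108, 12, 107], [105, 10, 99], [17, 78, 208], [18, 77, 208], [17, 75, 197], [24, 15, 85], [26, 14, 126], [33, 14, 184], [30, 12, 217], [30, 9, 227]]
```

```bash
sed -i 's/(8,40,110),(28,200,255)/(12,17,110),(30,200,255)/' h.py; python3 - <<'E'
from h import *
w=cv2.imread('pics/w8.png');c=imaging.calibration('wrist')
a,ea=amber(w,(257,67),25);print(a,ea,[onplane(c,a,z).round(4) for z in(.0345,.0375,.0405)])
# same-image reference: platter's bright outer rim (85 mm, z .032)
print('seat px',proj(c,(.4782,-.1501,.032)))
g=cv2.cvtColor(w,cv2.COLOR_BGR2GRAY);h=cv2.cvtColor(w,cv2.COLOR_BGR2HSV)
print('col',g[20:130:2,258].tolist());print('row',g[67,200:316:2].tolist())
E
```

```text
[259.36627197  67.6497879 ] (58.11879348754883, 61.78538131713867) [array([ 0.4703, -0.1501,  0.0345]), array([ 0.4707, -0.15  ,  0.0375]), array([ 0.471 , -0.1499,  0.0405])]
seat px [256.33677743  76.65578591]
col [254, 255, 255, 255, 255, 255, 248, 243, 220, 247, 248, 248, 248, 248, 248, 248, 248, 248, 248, 248, 248, 248, 248, 248, 248, 248, 247, 247, 248, 247, 247, 247, 247, 247, 247, 246, 247, 246, 246, 246, 248, 249, 97, 124, 246, 255, 255, 227, 227, 148, 155, 155, 118, 74, 70]
row [71, 75, 74, 77, 69, 233, 225, 255, 255, 255, 255, 254, 226, 252, 240, 229, 248, 248, 248, 248, 248, 248, 248, 248, 248, 248, 248, 248, 248, 248, 248, 248, 248, 248, 247, 248, 247, 247, 247, 247, 247, 246, 247, 247, 237, 250, 243, 223, 214, 230, 228, 229, 230, 156, 160, 67, 70, 66]
```

The plate appears a few mm towards the robot, but the arm was still settling. I'll settle and re-measure against the rim in the same image.

>>> {"name": "jog_arm", "arguments": {"offsets": [[[0,0,0,-0.03,0,-0.05,0.08],[0,0,0,-0.03,0,-0.05,0.08],[0,0,0,-0.03,0,-0.05,0.08],[0,0,0,-0.03,0,-0.05,0.08],[0,0,0,-0.03,0,-0.05,0.08]]], "lines": "1,3"}}

```text
clock: 17.9
eef_pos: [0.5895, -0.1098, 0.2373]
tool_rot: [-0.171, 0.985, 0.0, -0.001]
```

```bash
cat > m.py <<'E'
from h import *
c=imaging.calibration('wrist');w=imaging.camera('wrist')[:,:,::-1];cv2.imwrite('pics/w9.png',w)
a,ea=amber(w,proj(c,(.476,-.15,.0375)),30);print('plate',a,ea,[onplane(c,a,z).round(4) for z in(.0375,.0405)])
# warp the rim plane to a metric map (0.5 mm/px), centred on the assumed seat
for z in(.032,.0445):
    P=np.array([[.4782+dx,-.1501+dy,z] for dx,dy in((.06,-.06),(.06,.06),(-.06,.06),(-.06,-.06))])
    H=cv2.getPerspectiveTransform(np.array([proj(c,X) for X in P],np.float32),np.array([[0,0],[240,0],[240,240],[0,240]],np.float32))
    m=cv2.cvtColor(cv2.warpPerspective(w,H,(240,240)),cv2.COLOR_BGR2GRAY);cv2.imwrite(f'pics/m{int(z*1e4)}.png',m)
    print(z,'x profile +60..-60mm',m[20:222:3,120].tolist());print('y profile -60..60',m[120,20:222:3].tolist())
E
python3 m.py
```

```text
plate [256.2744751   49.80968094] (51.016883850097656, 54.660709381103516) [array([ 0.4772, -0.1503,  0.0375]), array([ 0.4776, -0.1501,  0.0405])]
0.032 x profile +60..-60mm [193, 234, 233, 235, 229, 246, 255, 255, 255, 255, 255, 240, 123, 99, 178, 247, 249, 249, 247, 247, 248, 248, 248, 248, 248, 248, 248, 248, 248, 248, 248, 248, 248, 248, 248, 247, 248, 248, 248, 248, 248, 248, 248, 248, 248, 248, 247, 247, 246, 246, 247, 246, 223, 243, 235, 255, 255, 255, 255, 255, 255, 197, 85, 81, 81, 80, 77, 76]
y profile -60..60 [74, 74, 76, 76, 202, 239, 255, 255, 255, 255, 255, 248, 230, 243, 234, 238, 240, 248, 247, 247, 247, 248, 248, 247, 248, 248, 248, 248, 248, 248, 248, 248, 248, 248, 248, 248, 248, 248, 248, 248, 248, 248, 248, 248, 248, 248, 247, 247, 248, 248, 245, 244, 242, 249, 163, 246, 255, 255, 255, 248, 232, 206, 167, 167, 164, 111, 73, 73]
0.0445 x profile +60..-60mm [196, 234, 233, 235, 216, 255, 255, 255, 255, 255, 252, 185, 100, 115, 254, 245, 250, 247, 247, 247, 248, 248, 247, 248, 248, 248, 248, 248, 248, 248, 248, 248, 248, 248, 248, 248, 248, 248, 248, 248, 248, 248, 248, 248, 247, 247, 246, 247, 247, 248, 224, 245, 235, 255, 255, 255, 255, 255, 254, 148, 82, 82, 80, 79, 77, 16, 0, 0]
y profile -60..60 [70, 72, 73, 74, 73, 121, 226, 239, 255, 255, 255, 255, 255, 228, 251, 232, 238, 235, 248, 247, 247, 248, 248, 248, 248, 247, 248, 248, 248, 247, 248, 248, 248, 248, 248, 248, 248, 248, 248, 248, 248, 248, 248, 248, 248, 248, 248, 248, 248, 247, 243, 245, 242, 240, 166, 250, 255, 255, 255, 235, 221, 169, 166, 165, 123, 76, 74, 74]
```

Settled, the plate centre measures (0.4774, -0.150), about 1 mm from the seat centre. The rim shows at its full 9 mm width on both sides, so the plate is seated. Handing in.

```bash
python3 -c "
from workcell import bot, imaging, ticket, telemetry
print(ticket.job_done())"
```

```text
the job is handed in; nothing more can be done
None
```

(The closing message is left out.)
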